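# Pack the stamping kit into its tub and put the lid on

### The job

Pack away the labelling kit: put the hand stamp and the loose roll of tape into the round white tub, then lower the lid onto it gently, without dropping it, so that it sits level and fully seated on the rim. Leave the tub standing upright, and do not disturb the bottle, the paste tray with its brush, or the tape dispenser.

Things in the scene. Friction and masses are not known exactly. Their poses are not given: they have to be found in the camera images.
- tub: Round white open tub, straight sides, 194 mm outside diameter, 184 mm bore, 95 mm high, wall 5 mm, floor 5 mm thick, about 0.8 kg, standing loose on the table. Origin: centre of its underside, z up.
- tub_rim (a point): Centre of the tub's mouth, at the level of its rim, 95 mm above its underside.
- tub_floor (a point): Centre of the tub's inner floor, 5 mm above its underside (90 mm below the rim).
- lid: Round steel lid lying flat, wooden bar handle up, 0.3 kg. Origin: centre of underside. Upward: locating step 172 mm wide, 8 mm deep (foot bevelled to 160), drops into the bore with 6 mm to spare all round; disc 204 mm wide, 5 mm thick, its underside rests on the rim; handle bar 80 mm along x, 16 mm along y, 33 to 49 mm up, on two 20 mm feet at x -27 and 27. Any yaw is right.
- lid_seat (a point): Centre of the lid, at the level of the disc's underside (8 mm above the lid's origin), which meets the tub's rim when seated.
- lid_handle (a point): Middle of the lid's handle bar, 41 mm above the lid's origin.
- stamp: Wooden hand stamp standing upright: base block 64 mm (its x) by 36 mm (its y) by 22 mm high with black rubber beneath, and a round turned handle in the middle, up to 68 mm high, 26 mm in diameter between 42 and 60 mm up. About 0.12 kg. Origin: centre of its underside, z up.
- stamp_grip (a point): On the stamp's handle axis, 50 mm above its underside, where the handle is 26 mm thick.
- roll: Plain roll of paper tape lying flat, a ring 90 mm outside and 66 mm inside diameter (wall 12 mm), 40 mm high, about 0.15 kg. Origin: centre of its underside, z along its axis. The only loose roll; the one in the orange dispenser stays.
- bottle: Bystander: green glass bottle with a white cap, standing, 68 mm in diameter, 210 mm high. Origin: centre of its underside.
- tray: Bystander: shallow dark steel paste tray, 150 mm (x) by 240 mm (y), 25 mm high, with the brush in it. Origin: centre of its underside.
- brush: Bystander: blue paste brush with black bristles, about 155 mm long and 75 mm wide, lying in the tray. Origin: about its middle, on its underside.
- dispenser: Bystander: orange desk tape dispenser, 150 mm (x) by 60 mm (y), 104 mm high. Origin: centre of its underside.

How it is judged:
By the outcome, as a careful person would: the job done as asked, in the order asked, and still so for the second after the job is handed in, with the robot touching nothing.
It also fails if it takes over 69 s, if anything falls off the work surface, if the arm or the gripper's body presses on something with over 40 N, if the wrist force passes 120 N, or if a joint passes its speed limit or range.

### The arm

A 6-joint arm with a two-finger parallel gripper is mounted at the origin on the work surface. World frame = base frame: x ahead of the robot, y to its left, z up, the work surface at z = 0. Lengths are in m, angles in rad, forces in N, time in s.
With the tool pointing down it reaches from about 0.3 to 0.85 m from the base axis. Payload 4.2 kg.
Tool frame: the origin (TCP) lies between the finger pads; the fingertips stand arm.tip_reach ahead of it and the grasp point (between the pads) lies 2 mm behind it (arm.tip_reach is the distance from the TCP to the fingertips, in m); z points along the fingers, y is the line along which they close (so a half turn about z gives the same grasp; the last joint's range is limited). The gripper opens to 91 mm and grips with 3 to 60 N. Pads are 32 mm wide; open, the fingers measure 118 mm over their backs; the gripper's body (76 mm by 178 mm) begins 60 mm behind the grasp point.
Start: joints at [1.292, 0.32, 1.565, -0, 1.257, -0.02], TCP at [0.147, 0.556, 0.203] pointing down, gripper open.
Joint ranges: [-3.11, 3.11], [-0.84, 2.01], [0.21, 2.61], [-1.34, 4.49], [0.05, 2.63], [-2.56, 2.56]. Speed limits (rad/s): [2.57, 2.57, 3.14, 3.14, 3.14, 3.14].

### API

Orientations are given as a 3x3 rotation matrix whose columns are the frame's x, y, z axes.
In Python, from station import arm gives the robot as it stands. The module is installed in compiled form; this text tells all that it offers.
- The arm moves only by the shell command python3 -m handwheel 'ROWS' [FORCE]. ROWS is JSON, a list of rows, each a list of 7 numbers: the shift along the tool's x, y, z in units of 0.04 m (1.0 is 0.04 m), then the turn, a rotation vector about the tool's x, y, z in units of 4 degrees (1.0 is 4 degrees), then the opening, from 0 (shut) to 1 (fully open). In form: [[tx, ty, tz, ax, ay, az, grip], ...]. A call has 1 to 5 rows; each row shifts and turns the commanded pose from where the row before left it, along the tool's axes as they then stand; what a row does not reach is not made up. A row lasts 1/12 s, in which the tool goes at most 41.7 mm and 7.16 degrees, less where a joint would pass 70% of its speed; a pose out of reach is approached as far as the arm can. A call with a number of a shift or a turn outside -1 to 1 is refused whole. A call with a gripper value outside its range is refused whole. The fingers move at their own pace and stop on an object; FORCE is the grip in N (left out, the last holds). Time passes only in rows, so rows that do not move let the fingers close. It gives the time, the measured TCP pose, the force, the opening and the grip force at its end, in the units of the state.
- arm.get_obs(): the state, without advancing time (a new reading comes with each control period).
- arm.read_camera(name): name is "scene" or "side" or "wrist"; returns a dict with "frame" (480x640x3 uint8, red, green, blue), "range_z" (480x640 float32, m along the optical axis (not along the pixel's ray), 0 where there is no reading), "fx", "fy", "cx", "cy" (pixels), "rvec" (rotation vector, rad) and "tvec" (3), from world to camera coordinates, as OpenCV has them. Camera axes: x right, y down, z forward; pixel columns grow to the right and rows downward; lengths in m; the calibration is good to about 2 mm. The wrist camera is an equidistant fisheye: a pixel r from the principal point sees the ray r / f radians off the axis. A picture is of the moment at which its call begins.
- arm.job_done(): hands the job in; it is judged then, once.
The state is a dict: "t": time; "joint_positions": joint angles; "dq": joint speeds; "joint_torque": joint torques, N m; "eef_pos": TCP position; "tool_rot": TCP orientation; "contact_force": force on the tool from outside, world axes, zero at the start; "torque": the same for the moment, N m; "gripper_width": finger opening in m; "grasp_force": force on a finger pad.
Only numpy, scipy, OpenCV 4.12 (cv2) and the standard library are available. Lean on these libraries where they do the work, as an engineer would, in place of code of your own. Each camera call takes 0.05 s, during which the arm holds its last target. There are 200 camera calls.

## Working session

There is one attempt and no reset: what is moved stays moved. The work goes in short steps, Python scripts to look and compute and a shell command to move; the robot and the scene stay as the last step left them, time stands still between calls to the robot, and variables do not carry over. Pictures are saved under pics/ and viewed, at most 10 in all, crops included, and the job is handed in when it is done.

```bash
mkdir -p pics
cat > h.py <<'E'
import numpy as np, cv2
from station import arm
def cloud(c):
    R=cv2.Rodrigues(np.array(c["rvec"],float))[0]; t=np.array(c["tvec"],float).ravel()
    v,u=np.mgrid[0:480,0:640]; z=c["range_z"]
    P=np.stack([(u-c["cx"])/c["fx"]*z,(v-c["cy"])/c["fy"]*z,z],-1)
    W=(P-t)@R; W[z==0]=np.nan
    return W
E
python3 - <<'E'
from h import *
a=arm.read_camera("scene");b=arm.read_camera("side")
for n,c in(("scene",a),("side",b)):
    cv2.imwrite(f"pics/{n}0.png",c["frame"][...,::-1]); np.savez(f"{n}0.npz",**c)
    R=cv2.Rodrigues(np.array(c["rvec"],float))[0]; print(n,-R.T@np.ravel(c["tvec"]),c["fx"])
o=arm.get_obs();print(o["tool_rot"],arm.tip_reach,o["t"],o["gripper_width"],o["contact_force"])
E
```

```text
scene [ 0.94374672 -0.66897469  1.04713022] 510.9695093822233
side [ 0.13946214 -0.97397259  0.87206593] 514.9108526283461
[[-9.66695340e-01  2.55929550e-01 -4.29612342e-04]
 [ 2.55929911e-01  9.66693986e-01 -1.61796704e-03]
 [ 1.21809080e-06 -1.67403185e-03 -9.99998599e-01]] 0.017 0.1 0.09115317670841741 [-0.04642207  0.12068464  0.36380229]
```

View pics/scene0.png

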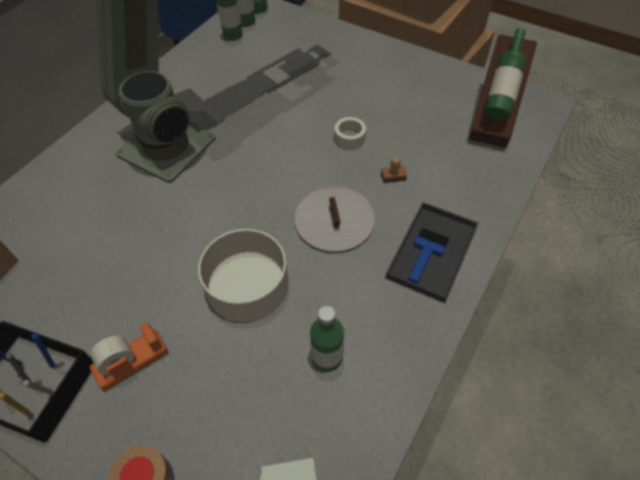

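View pics/side0.png

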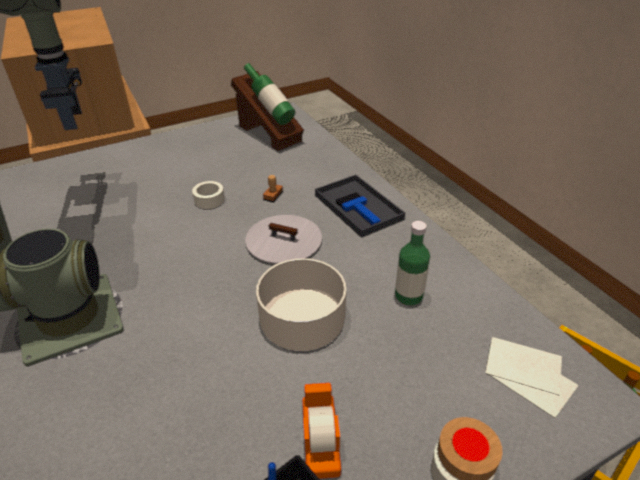

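Scene picture: tub mouth at (243,262), lid at (335,218) with its handle at (335,212), roll at (350,131), stamp at (394,170), bottle at (326,340), tray at (432,250). Side picture: tub at (302,300), lid at (284,238), roll at (208,194), stamp at (272,188).

```bash
cat > m.py <<'E'
from h import *
px={"scene":dict(tub=(243,285),lid=(310,225),handle=(335,212),roll=(350,144),stamp=(395,163),base=(394,174),bottle=(326,345),tray=(432,250),disp=(130,365)),
"side":dict(tub=(300,310),lid=(265,245),handle=(284,231),roll=(208,205),stamp=(272,181),base=(272,194),bottle=(412,270),tray=(360,205),disp=(318,440))}
C={}
for n in px:
    c=dict(np.load(n+"0.npz")); W=cloud(c); C[n]=W
    print(n,{k:np.round(np.nanmean(W[v-1:v+2,u-1:u+2].reshape(-1,3),0),3).tolist() for k,(u,v) in px[n].items()})
def circ(P):
    A=np.c_[2*P[:,:2],np.ones(len(P))]; s=np.linalg.lstsq(A,(P[:,:2]**2).sum(1),rcond=None)[0]
    return s[:2].round(4),np.sqrt(s[2]+s[:2]@s[:2]).round(4)
for n,W in C.items():
    P=W.reshape(-1,3); P=P[~np.isnan(P[:,0])]
    f=lambda u,r,lo,hi:P[(np.hypot(*(P[:,:2]-u).T)<r)&(P[:,2]>lo)&(P[:,2]<hi)]
    g={k:np.nanmean(W[v-1:v+2,u-1:u+2].reshape(-1,3),0)[:2] for k,(u,v) in px[n].items()}
    q=f(g["tub"],.15,.088,.105);print(n,"rim",circ(q),np.median(q[:,2]),len(q))
    q=f(g["handle"],.06,.038,.06);print("handle",q.mean(0),"rect",cv2.minAreaRect(q[:,:2].astype(np.float32)*1000),np.percentile(q[:,2],[50,95]))
    q=f(g["handle"],.13,.008,.018);print("disc",cv2.minEnclosingCircle(q[:,:2].astype(np.float32)*1000),np.median(q[:,2]))
    q=f(g["roll"],.09,.03,.06);print("roll",cv2.minEnclosingCircle(q[:,:2].astype(np.float32)*1000),np.percentile(q[:,2],[50,95]),len(q))
    q=f(g["base"],.06,.014,.03);print("base",cv2.minAreaRect(q[:,:2].astype(np.float32)*1000),len(q))
    q=f(g["base"],.06,.040,.09);print("knob",q.mean(0),q[:,2].max(),cv2.minEnclosingCircle(q[:,:2].astype(np.float32)*1000),len(q))
E
python3 m.py
```

```text
scene {'tub': [0.461, -0.26, 0.004], 'lid': [0.508, -0.037, 0.014], 'handle': [0.554, 0.008, 0.047], 'roll': [0.456, 0.26, 0.017], 'stamp': [0.614, 0.216, 0.064], 'base': [0.615, 0.216, 0.022], 'bottle': [0.736, -0.337, 0.135], 'tray': [0.804, 0.045, 0.02], 'disp': [0.39, -0.547, 0.042]}
side {'tub': [0.475, -0.234, 0.005], 'lid': [0.494, 0.009, 0.014], 'handle': [0.549, 0.007, 0.04], 'roll': [0.421, 0.255, 0.014], 'stamp': [0.609, 0.216, 0.059], 'base': [0.602, 0.206, 0.021], 'bottle': [0.701, -0.334, 0.111], 'tray': [0.798, 0.031, 0.024], 'disp': [0.341, -0.577, 0.087]}
scene rim (array([ 0.4689, -0.2542]), np.float64(0.0939)) 0.09407479703819763 786
handle [0.54901618 0.01153165 0.04809388] rect ((547.8787841796875, 13.56341552734375), (16.07136344909668, 83.72772216796875), 39.980735778808594) [0.04856207 0.05215007]
disc ((545.7189331054688, 14.870708465576172), 103.7434310913086) 0.013300742755360924
roll ((433.4486083984375, 296.3556823730469), 48.35669708251953) [0.03901658 0.04321442] 384
base ((609.073974609375, 225.2864227294922), (64.5760498046875, 41.16825866699219), 40.32984161376953) 246
knob [0.61155172 0.22019012 0.05951179] 0.07333686906857775 ((611.4699096679688, 222.48402404785156), 13.522201538085938) 110
side rim (array([ 0.4709, -0.2549]), np.float64(0.094)) 0.093604076457842 797
handle [0.54909837 0.01127659 0.04649364] rect ((547.9241943359375, 13.153690338134766), (21.623916625976562, 79.13825225830078), 36.905487060546875) [0.04745043 0.05103793]
disc ((551.1884155273438, 15.36796760559082), 103.93569946289062) 0.013036870569396775
roll ((436.3675231933594, 294.0255126953125), 47.195438385009766) [0.03862928 0.04234662] 328
base ((612.7949829101562, 224.13363647460938), (69.75678253173828, 37.76445007324219), 38.73196792602539) 157
knob [0.61103872 0.21925684 0.05792844] 0.07184150035978223 ((611.8646240234375, 221.5281219482422), 14.621065139770508) 95
```

```bash
cat > go.py <<'E'
import sys; from h import *
# go.py x y z : shift to the target TCP, in tool axes / units; also tool yaw & tilt
o=arm.get_obs(); R=np.array(o["tool_rot"]); p=np.array(o["eef_pos"])
print("t %.2f"%o["t"],p.round(4),"yawY %.2f"%np.degrees(np.arctan2(R[1,1],R[0,1])),"z",R[:,2].round(3),"F",np.round(o["contact_force"],1),"w %.4f g %.1f"%(o["gripper_width"],o["grasp_force"]))
if len(sys.argv)>3: print("units",(R.T@(np.array(sys.argv[1:4],float)-p)/.04).round(2))
E
python3 -m handwheel '[[0,0,0,0,0,1,0.33],[0,0,0,0,0,1,0.33],[0,0,0,0,0,1,0.33],[0,0,0,0,0,1,0.33],[0,0,0,0,0,1,0.33]]' 20
python3 -m handwheel '[[0,0,0,0,0,1,0.33],[0,0,0,0,0,1,0.33],[0,0,0,0,0,1,0.33],[0,0,0,0,0,1,0.33],[0,0,0,0,0,0,0.33]]'
python3 go.py 0.464 0.318 0.12
```

```text
t: 0.52
eef_pos: [0.1471, 0.5555, 0.202]
tool_rot: [[-0.819, 0.574, -0.0], [0.574, 0.819, -0.001], [-0.0, -0.001, -1.0]]
contact_force: [0.4, 0.5, -0.1]
gripper_width: 0.0606
grasp_force: 0.0
t: 0.93
eef_pos: [0.1471, 0.5556, 0.2021]
tool_rot: [[-0.631, 0.776, -0.0], [0.776, 0.631, -0.001], [-0.001, -0.001, -1.0]]
contact_force: [-0.6, -0.7, -0.2]
gripper_width: 0.0307
grasp_force: 0.0
t 0.93 [0.1471 0.5556 0.2021] yawY 39.11 z [-0.    -0.001 -1.   ] F [-0.6 -0.7 -0.2] w 0.0307 g 0.0
units [-9.61  2.4   2.06]
```

```bash
python3 -m handwheel '[[-0.8,0.2,0,0,0,0,0.33],[-0.8,0.2,0,0,0,0,0.33],[-0.8,0.2,0,0,0,0,0.33],[-0.8,0.2,0,0,0,0,0.33],[-0.8,0.2,0,0,0,0,0.33]]' >/dev/null
python3 -m handwheel '[[-0.8,0.2,0.2,0,0,0,0.33],[-0.8,0.2,0.2,0,0,0,0.33],[-0.8,0.2,0.2,0,0,0,0.33],[-0.8,0.2,0.2,0,0,0,0.33],[-0.8,0.2,0.2,0,0,0,0.33]]' >/dev/null
python3 -m handwheel '[[-0.8,0.2,0.4,0,0,0,0.33],[-0.8,0.2,0.4,0,0,0,0.33],[0,0,0.2,0,0,0,0.33],[0,0,0,0,0,0,0.33],[0,0,0,0,0,0,0.33]]' >/dev/null
python3 go.py 0.464 0.318 0.035
python3 - <<'E'
from h import *
c=arm.read_camera("wrist");cv2.imwrite("pics/w1.png",c["frame"][...,::-1])
E
```

```text
t 2.18 [0.4635 0.3188 0.1221] yawY 39.19 z [-0.002 -0.    -1.   ] F [ 1.3  0.7 -0. ] w 0.0303 g 0.0
units [-0.02  0.    2.18]
```

View pics/w1.png

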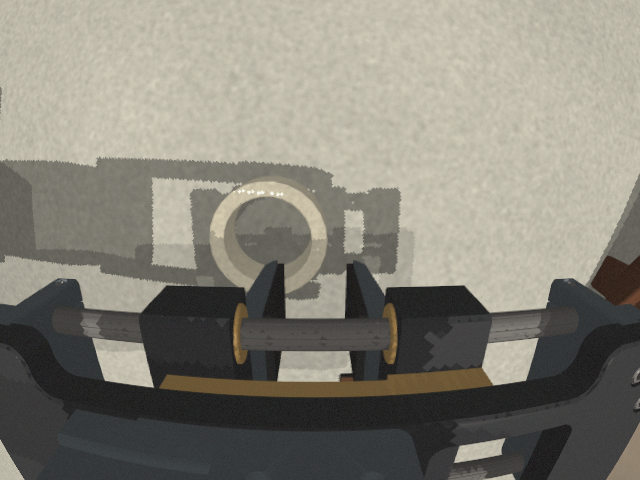

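Wrist picture: roll ring centred near (269,237), outer edge from x 211 to 327; the fingers at x 275 and 355. I check the centre by ray.

```bash
cat >> h.py <<'E'
def wray(c,u,v,z):
    R=cv2.Rodrigues(np.array(c["rvec"],float))[0]; t=np.array(c["tvec"],float).ravel()
    d=np.array([u-c["cx"],v-c["cy"]]); r=np.hypot(*d); th=r/c["fx"]
    k=np.array([*(d/r*np.sin(th)),np.cos(th)])@R; o=-R.T@t
    return o+k*(z-o[2])/k[2]
E
python3 - <<'E'
from h import *
c=arm.read_camera("wrist")
P=np.array([wray(c,u,v,.04) for u,v in((211,235),(327,237),(269,178),(228,280),(228,193),(311,195))])
print(P.round(4)); A=np.c_[2*P[:,:2],np.ones(len(P))]; s=np.linalg.lstsq(A,(P[:,:2]**2).sum(1),rcond=None)[0];print(s[:2],np.sqrt(s[2]+s[:2]@s[:2]))
E
```

```text
[[0.3993 0.2728 0.04  ]
 [0.4684 0.3273 0.04  ]
 [0.4079 0.3347 0.04  ]
 [0.4308 0.2515 0.04  ]
 [0.3907 0.3071 0.04  ]
 [0.4393 0.3442 0.04  ]]
[0.43527171 0.29796867] 0.04543191715464219
```

```bash
python3 -m handwheel '[[0.02,0.02,0.5,0,0,0,0.33],[0,0,0.5,0,0,0,0.33],[0,0,0.4,0,0,0,0.33],[0,0,0.3,0,0,0,0.33],[0,0,0.3,0,0,0,0.33]]' >/dev/null
python3 -m handwheel '[[0,0,0.18,0,0,0,0.33],[0,0,0,0,0,0,0.33],[0,0,0,0,0,0,0],[0,0,0,0,0,0,0],[0,0,0,0,0,0,0]]' 15
python3 -m handwheel '[[0,0,0,0,0,0,0],[0,0,0,0,0,0,0],[0,0,0,0,0,0,0],[0,0,-0.2,0,0,0,0],[0,0,-0.5,0,0,0,0]]' 15
python3 go.py 0.510 -0.271 0.19
```

```text
t: 3.12
eef_pos: [0.4648, 0.3205, 0.0364]
tool_rot: [[-0.632, 0.775, 0.002], [0.775, 0.632, 0.001], [-0.0, 0.002, -1.0]]
contact_force: [0.3, 0.8, -0.3]
gripper_width: 0.0131
grasp_force: 0.0
t: 3.53
eef_pos: [0.4626, 0.3188, 0.0618]
tool_rot: [[-0.632, 0.775, -0.005], [0.775, 0.632, -0.003], [0.001, -0.006, -1.0]]
contact_force: [0.1, 0.2, -0.3]
gripper_width: 0.0003
grasp_force: 0.0
t 3.53 [0.4626 0.3188 0.0618] yawY 39.17 z [-0.005 -0.003 -1.   ] F [ 0.1  0.2 -0.3] w 0.0003 g 0.0
units [-12.18  -8.41  -3.17]
```

```bash
python3 -m handwheel '[[0,0,-0.5,0,0,0,0.33],[0,0,-0.5,0,0,0,0.33],[0,0,-0.5,0,0,0,0.33],[0,0,0,0,0,0,0.33],[0,0,0,0,0,0,0.33]]' 15 >/dev/null
python3 go.py
python3 - <<'E'
from h import *
c=arm.read_camera("wrist");cv2.imwrite("pics/w2.png",c["frame"][...,::-1])
P=[]
for n in("scene","side"):
    Q=cloud(arm.read_camera(n)).reshape(-1,3);Q=Q[(np.hypot(Q[:,0]-.435,Q[:,1]-.296)<.1)&(Q[:,2]>.025)&(Q[:,2]<.055)]
    print(len(Q),cv2.minEnclosingCircle(Q[:,:2].astype(np.float32)*1000),np.percentile(Q[:,2],[50,95]))
E
```

```text
t 3.95 [0.4649 0.3203 0.1247] yawY 39.17 z [ 0.002  0.002 -1.   ] F [-0.7  0.8  0.2] w 0.0297 g 0.0
446 ((433.4455261230469, 295.0820007324219), 48.650699615478516) [0.03816661 0.04308157]
405 ((436.26727294921875, 294.98876953125), 48.827938079833984) [0.03752997 0.04225014]
```

View pics/w2.png

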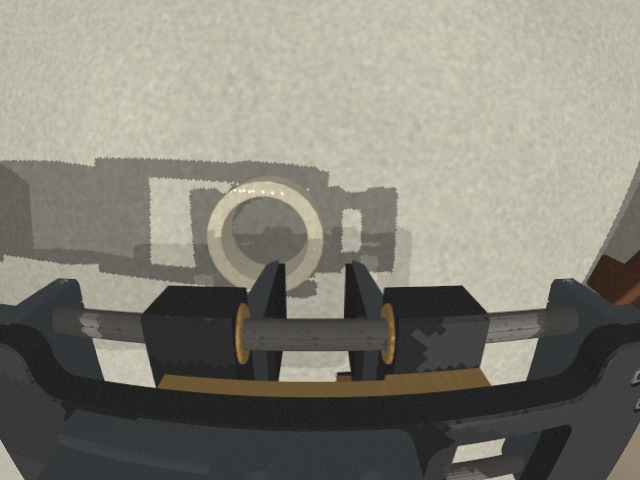

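Wrist picture: the ring is still at (265,237), unmoved, so the fingers closed without the wall between them. I check where the fingertips really stand in the picture against the reported TCP.

Run:
```python
from h import *
c=arm.read_camera("wrist");o=arm.get_obs();R=np.array(o["tool_rot"]);p=np.array(o["eef_pos"])
M=cv2.Rodrigues(np.array(c["rvec"],float))[0];t=np.ravel(c["tvec"])
print("cam in tool",(R.T@(-M.T@t-p)).round(4),"axis",(R.T@M[2]).round(3),c["fx"],c["cx"],c["cy"])
for z in(-.03,0,.017,.06):
  for y in(-.015,.015):
   for x in (-.016,.016):
    k=M@(p+R@np.array([x,y,z]))+t; th=np.arccos(k[2]/np.linalg.norm(k)); d=k[:2]/np.hypot(*k[:2])*th*c["fx"]
    print(x,y,z,(d+[c["cx"],c["cy"]]).round(0), round(k[2],3))
for u,v in((281,275),(349,275),(283,320),(347,320),(265,290),(265,240)): print((u,v),c["range_z"][v,u])
```

```text
cam in tool [ 0.0744 -0.0004 -0.1836] axis [-0.266  0.     0.964] 371.64829954431775 314.86240662271234 239.68498087836213
-0.016 -0.015 -0.03 [284. 337.] 0.172
0.016 -0.015 -0.03 [282. 274.] 0.164
-0.016 0.015 -0.03 [347. 337.] 0.172
0.016 0.015 -0.03 [349. 275.] 0.164
-0.016 -0.015 0 [288. 309.] 0.201
0.016 -0.015 0 [287. 254.] 0.193
-0.016 0.015 0 [343. 310.] 0.201
0.016 0.015 0 [344. 254.] 0.193
-0.016 -0.015 0.017 [290. 297.] 0.217
0.016 -0.015 0.017 [289. 245.] 0.209
-0.016 0.015 0.017 [341. 297.] 0.217
0.016 0.015 0.017 [342. 245.] 0.209
-0.016 -0.015 0.06 [294. 272.] 0.259
0.016 -0.015 0.06 [293. 227.] 0.25
-0.016 0.015 0.06 [337. 272.] 0.259
0.016 0.015 0.06 [338. 227.] 0.25
(281, 275) 0.16592155
(349, 275) 0.16653351
(283, 320) 0.0856899
(347, 320) 0.08578071
(265, 290) 0.14400546
(265, 240) 0.31480438
```

Run:
```python
from h import *
c=arm.read_camera("wrist");o=arm.get_obs();R=np.array(o["tool_rot"]);p=np.array(o["eef_pos"])
M=cv2.Rodrigues(np.array(c["rvec"],float))[0];t=np.ravel(c["tvec"])
def un(u,v):
    d=np.array([u-c["cx"],v-c["cy"]]);r=np.hypot(*d);th=r/c["fx"];z=c["range_z"][v,u]
    return (np.array([*(d/r*np.tan(th)*z),z])-t)@M
for v in(264,268,275,285,295,305):
  for u in (270,276,281,349,354): P=un(u,v);print((u,v),"tool",(R.T@(P-p)).round(3),"world",P.round(3))
for u,v in((265,188),(240,130),(500,130),(110,110)):print((u,v),un(u,v).round(3))
```

```text
(270, 264) tool [ 0.017 -0.022 -0.019] world [0.436 0.319 0.141]
(276, 264) tool [ 0.017 -0.019 -0.018] world [0.438 0.321 0.14 ]
(281, 264) tool [ 0.015 -0.017 -0.014] world [0.441 0.321 0.136]
(349, 264) tool [ 0.015  0.016 -0.013] world [0.467 0.341 0.135]
(354, 264) tool [ 0.017  0.018 -0.018] world [0.467 0.344 0.14 ]
(270, 268) tool [ 0.017 -0.021 -0.025] world [0.437 0.32  0.147]
(276, 268) tool [ 0.015 -0.019 -0.02 ] world [0.439 0.32  0.142]
(281, 268) tool [ 0.016 -0.016 -0.02 ] world [0.441 0.321 0.142]
(349, 268) tool [ 0.016  0.016 -0.021] world [0.466 0.342 0.143]
(354, 268) tool [ 0.016  0.018 -0.02 ] world [0.468 0.343 0.142]
(270, 275) tool [ 0.017 -0.02  -0.033] world [0.437 0.32  0.155]
(276, 275) tool [ 0.015 -0.018 -0.029] world [0.44  0.32  0.151]
(281, 275) tool [ 0.015 -0.016 -0.028] world [0.442 0.321 0.151]
(349, 275) tool [ 0.015  0.015 -0.027] world [0.466 0.341 0.15 ]
(354, 275) tool [ 0.015  0.017 -0.028] world [0.467 0.342 0.15 ]
(270, 285) tool [ 0.016 -0.019 -0.043] world [0.439 0.32  0.165]
(276, 285) tool [ 0.016 -0.016 -0.042] world [0.441 0.322 0.
[... 273 characters left out ...]
5) tool [ 0.015 -0.016 -0.051] world [0.442 0.322 0.173]
(281, 295) tool [ 0.006 -0.016 -0.031] world [0.447 0.315 0.153]
(349, 295) tool [ 0.007  0.015 -0.031] world [0.471 0.334 0.153]
(354, 295) tool [ 0.016  0.015 -0.051] world [0.465 0.341 0.173]
(270, 305) tool [ 0.015 -0.017 -0.059] world [0.441 0.321 0.182]
(276, 305) tool [ 0.012 -0.015 -0.053] world [0.444 0.319 0.175]
(281, 305) tool [ 0.002 -0.016 -0.031] world [0.45  0.311 0.153]
(349, 305) tool [ 0.004  0.015 -0.036] world [0.472 0.332 0.158]
(354, 305) tool [ 0.013  0.015 -0.054] world [0.467 0.339 0.176]
(265, 188) [0.41  0.327 0.041]
(240, 130) [0.362 0.345 0.   ]
(500, 130) [0.531 0.491 0.003]
(110, 110) [0.251 0.289 0.002]
```

Run:
```python
from h import *
o=arm.get_obs();R=np.array(o["tool_rot"]);p=np.array(o["eef_pos"])
for n in("scene","side"):
    c=arm.read_camera(n);cv2.imwrite(f"pics/{n}1.png",cv2.resize(c["frame"][60:260,100:440][...,::-1],None,fx=2,fy=2))
    L=(cloud(c).reshape(-1,3)-p)@R
    L=L[(abs(L[:,0])<.06)&(abs(L[:,1])<.1)&(L[:,2]<.05)&(L[:,2]>-.25)]
    for z in np.arange(-.15,.04,.01):
        q=L[(L[:,2]>=z)&(L[:,2]<z+.01)]
        if len(q): print(n,"%.2f"%z,len(q),q[:,:2].min(0).round(3),q[:,:2].max(0).round(3))
```

```text
scene -0.15 133 [-0.028 -0.052] [0.02  0.015]
scene -0.14 687 [-0.041 -0.091] [0.038 0.087]
scene -0.13 263 [-0.041 -0.091] [0.035 0.089]
scene -0.12 221 [-0.042 -0.089] [0.025 0.084]
scene -0.11 247 [-0.043 -0.083] [0.035 0.078]
scene -0.10 76 [-0.04  -0.083] [0.008 0.078]
scene -0.09 12 [-0.034 -0.042] [0.013 0.077]
scene -0.08 22 [-0.022 -0.029] [-0.001  0.026]
scene -0.07 55 [-0.021 -0.03 ] [0.013 0.026]
scene -0.06 41 [-0.022 -0.029] [0.012 0.024]
scene -0.05 42 [-0.02  -0.029] [0.016 0.025]
scene -0.04 38 [-0.021 -0.028] [0.022 0.024]
scene -0.03 37 [-0.021 -0.027] [0.023 0.022]
scene -0.02 19 [-0.019 -0.024] [0.014 0.022]
scene -0.01 1 [0.    0.015] [0.    0.015]
side -0.15 122 [-0.03  -0.052] [0.021 0.02 ]
side -0.14 419 [-0.044 -0.092] [0.035 0.091]
side -0.13 193 [-0.044 -0.092] [0.032 0.086]
side -0.12 192 [-0.044 -0.088] [0.037 0.089]
side -0.11 227 [-0.045 -0.085] [0.035 0.081]
side -0.10 151 [-0.043 -0.083] [0.035 0.087]
side -0.09 21 [-0.028 -0.076] [0.029 0.077]
side -0.08 32 [-0.024 -0.031] [-0.008  0.03 ]
side -0.07 39 [-0.021 -0.031] [-0.005  0.031]
side -0.06 65 [-0.023 -0.029] [0.012 0.03 ]
side -0.05 67 [-0.023 -0.03 ] [0.014 0.028]
side -0.04 62 [-0.023 -0.028] [0.015 0.028]
side -0.03 64 [-0.022 -0.028] [0.012 0.027]
side -0.02 45 [-0.024 -0.025] [0.016 0.024]
```

Wrist, scene and side depth all put the real fingertips about 29 mm higher than the reported TCP says. I'll carry this offset (reported z = wanted z − 0.029).

```bash
python3 -m handwheel '[[-0.02,-0.02,0.5,0,0,0,0.33],[0,0,0.5,0,0,0,0.33],[0,0,0.5,0,0,0,0.33],[0,0,0.4,0,0,0,0.33],[0,0,0.4,0,0,0,0.33]]' >/dev/null
python3 -m handwheel '[[0,0,0.3,0,0,0,0.33],[0,0,0.2,0,0,0,0.33],[0,0,0.1,0,0,0,0.33],[0,0,0.05,0,0,0,0.33],[0,0,0,0,0,0,0.33]]' 
python3 -m handwheel '[[0,0,0,0,0,0,0],[0,0,0,0,0,0,0],[0,0,0,0,0,0,0],[0,0,0,0,0,0,0],[0,0,0,0,0,0,0]]' 15
python3 go.py 0.510 -0.271 0.17
```

```text
t: 5.13
eef_pos: [0.4643, 0.3189, 0.0053]
tool_rot: [[-0.632, 0.775, 0.0], [0.775, 0.632, 0.0], [0.0, 0.0, -1.0]]
contact_force: [-0.1, -0.7, -0.1]
gripper_width: 0.0302
grasp_force: 0.0
t: 5.55
eef_pos: [0.4645, 0.3191, 0.006]
tool_rot: [[-0.632, 0.775, 0.001], [0.775, 0.632, 0.001], [-0.0, 0.001, -1.0]]
contact_force: [-0.1, 0.0, 3.0]
gripper_width: 0.0157
grasp_force: 15.2
t 5.55 [0.4645 0.3191 0.006 ] yawY 39.18 z [ 0.001  0.001 -1.   ] F [-0.1  0.   3. ] w 0.0157 g 15.2
units [-12.15  -8.43  -4.11]
```

```bash
python3 -m handwheel '[[0,0,-0.2,0,0,0,0],[0,0,-0.6,0,0,0,0],[0,0,-0.8,0,0,0,0],[0,0,-0.8,0,0,0,0],[0,0,-0.8,0,0,0,0]]' 
python3 -m handwheel '[[-0.3,-0.2,-0.5,0,0,0,0],[-0.6,-0.4,-0.4,0,0,0,0],[-0.6,-0.4,0,0,0,0,0],[-0.6,-0.4,0,0,0,0,0],[-0.6,-0.4,0,0,0,0,0]]' >/dev/null
python3 -m handwheel '[[-0.6,-0.4,0,0,0,0,0],[-0.6,-0.4,0,0,0,0,0],[-0.6,-0.4,0,0,0,0,0],[-0.6,-0.4,0,0,0,0,0],[-0.6,-0.4,0,0,0,0,0]]' >/dev/null
python3 -m handwheel '[[-0.6,-0.4,0,0,0,0,0],[-0.6,-0.4,0,0,0,0,0],[-0.6,-0.4,0,0,0,0,0],[-0.6,-0.4,0,0,0,0,0],[-0.6,-0.4,0,0,0,0,0]]' >/dev/null
python3 -m handwheel '[[-0.6,-0.4,0,0,0,0,0],[-0.6,-0.4,0,0,0,0,0],[-0.6,-0.4,0,0,0,0,0],[-0.6,-0.4,0,0,0,0,0],[-0.6,-0.4,0,0,0,0,0]]' >/dev/null
python3 -m handwheel '[[0,0,0,0,0,0,0],[0,0,0,0,0,0,0]]' >/dev/null
python3 go.py 0.515 -0.267 0.011
```

```text
t: 5.97
eef_pos: [0.4636, 0.3184, 0.1348]
tool_rot: [[-0.632, 0.775, -0.001], [0.775, 0.632, -0.0], [0.0, -0.001, -1.0]]
contact_force: [0.7, 0.5, -1.7]
gripper_width: 0.0155
grasp_force: 15.1
t 7.80 [ 0.5174 -0.242   0.1691] yawY 39.02 z [-0.001  0.001 -1.   ] F [-0.9  1.1 -1.4] w 0.0151 g 15.1
units [-0.45 -0.44  3.95]
```

```bash
python3 -m handwheel '[[-0.2,-0.2,0.3,0,0,0,0],[-0.25,-0.24,0.5,0,0,0,0],[0,0,0.3,0,0,0,0],[0,0,0,0,0,0,0],[0,0,0,0,0,0,0]]' >/dev/null
python3 go.py 0.515 -0.267 0.012
python3 - <<'E'
from h import *
o=arm.get_obs();p=np.array(o["eef_pos"]);R=np.array(o["tool_rot"])
for n in("scene","side"):
    c=arm.read_camera(n);Q=cloud(c).reshape(-1,3)
    m=(np.hypot(*(Q[:,:2]-[.486,-.29]).T)<.07)&(Q[:,2]>p[2]-.02)&(Q[:,2]<p[2]+.04)
    hsv=cv2.cvtColor(c["frame"],cv2.COLOR_RGB2HSV).reshape(-1,3); q=Q[m&(hsv[:,2]>100)]
    print(n,len(q),cv2.minEnclosingCircle(q[:,:2].astype(np.float32)*1000),(q[:,2].min()-p[2]).round(4),(q[:,2].max()-p[2]).round(4))
    t=q[q[:,2]>np.percentile(q[:,2],50)];A=np.c_[t[:,:2],np.ones(len(t))];print(np.linalg.lstsq(A,t[:,2],rcond=None)[0])
    r=Q[(np.hypot(*(Q[:,:2]-[.47,-.2545]).T)<.15)&(Q[:,2]>.088)&(Q[:,2]<.1)];A=np.c_[2*r[:,:2],np.ones(len(r))];s=np.linalg.lstsq(A,(r[:,:2]**2).sum(1),rcond=None)[0];print("rim",s[:2])
E
```

```text
t 8.22 [ 0.5148 -0.2652  0.1243] yawY 39.22 z [-0.002  0.001 -1.   ] F [ 1.1  0.3 -1. ] w 0.0152 g 15.1
units [-0.04 -0.02  2.81]
scene 88 ((489.1117858886719, -286.6007385253906), 49.86338424682617) -0.0054 0.0379
[0.00537773 0.00311587 0.15722584]
rim [ 0.46901117 -0.25437604]
side 1148 ((493.84100341796875, -291.5066223144531), 51.06867599487305) -0.0075 0.039
[0.01071021 0.01662072 0.15675652]
rim [ 0.47083207 -0.25499483]
```

```bash
python3 -m handwheel '[[0,0,0.4,0,0,0,0],[0,0,0.5,0,0,0,0],[0,0,0.5,0,0,0,0],[0,0,0.4,0,0,0,0],[0,0,0.4,0,0,0,0]]' >/dev/null
python3 -m handwheel '[[0,0,0.3,0,0,0,0],[0,0,0.15,0,0,0,0],[0,0,0.1,0,0,0,0],[0,0,0,0,0,0,0],[0,0,0,0,0,0,0]]' 
python3 go.py 0.515 -0.267 0.011
```

```text
t: 9.15
eef_pos: [0.5163, -0.2663, 0.0162]
tool_rot: [[-0.632, 0.775, 0.001], [0.775, 0.632, -0.001], [-0.001, 0.001, -1.0]]
contact_force: [0.5, -0.7, -0.1]
gripper_width: 0.015
grasp_force: 15.1
t 9.15 [ 0.5163 -0.2663  0.0162] yawY 39.19 z [ 0.001 -0.001 -1.   ] F [ 0.5 -0.7 -0.1] w 0.0150 g 15.1
units [ 0.01 -0.04  0.13]
```

```bash
python3 -m handwheel '[[0,0,0.05,0,0,0,0],[0,0,0.05,0,0,0,0],[0,0,0,0,0,0,0],[0,0,0,0,0,0,0.3],[0,0,0,0,0,0,0.3]]' 
python3 -m handwheel '[[0,0,0,0,0,0,0.3],[0,0,-0.3,0,0,0,0.3],[0,0,-0.6,0,0,0,0.3],[0,0,-0.7,0,0,0,0.3],[0,0,-0.8,0,0,0,0.3]]' 
python3 -m handwheel '[[0,0,-0.8,0,0,0,0.5],[0,0,-0.8,0,0,0,0.5],[0,0,0,0,0,0,0.5],[0,0,0,0,0,0,0.5]]' >/dev/null
python3 go.py 0.611 0.2205 0.10
python3 - <<'E'
from h import *
c=arm.read_camera("scene");f=c["frame"];cv2.imwrite("pics/s2.png",cv2.resize(f[100:340,160:480][...,::-1],None,fx=2,fy=2))
E
```

```text
t: 9.57
eef_pos: [0.5158, -0.2663, 0.0117]
tool_rot: [[-0.632, 0.775, 0.001], [0.775, 0.632, -0.0], [-0.001, 0.0, -1.0]]
contact_force: [-0.4, 0.2, 0.2]
gripper_width: 0.0252
grasp_force: 0.0
t: 9.98
eef_pos: [0.5148, -0.2657, 0.1075]
tool_rot: [[-0.632, 0.775, -0.002], [0.775, 0.632, 0.001], [0.002, -0.001, -1.0]]
contact_force: [-0.0, -0.4, -0.2]
gripper_width: 0.0274
grasp_force: 0.0
t 10.32 [ 0.5167 -0.2668  0.1737] yawY 39.17 z [ 0.005 -0.002 -1.   ] F [ 0.7 -0.4 -1.3] w 0.0455 g 0.0
units [7.96 9.52 1.82]
```

View pics/s2.png

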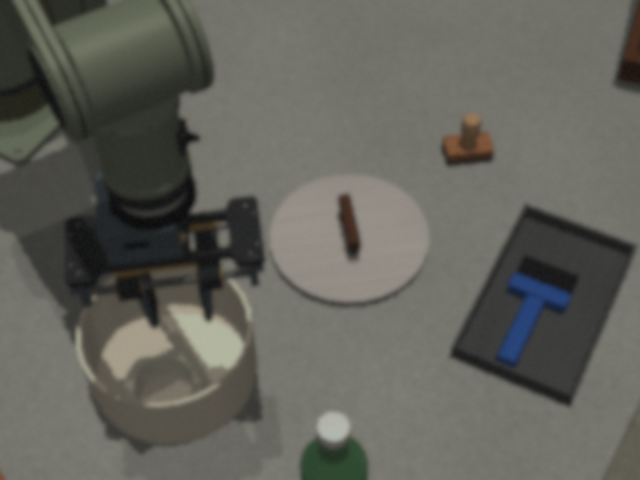

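The crop shows the roll lying in the tub near (165,380), lid at (350,235), stamp at (470,140), all undisturbed. Next, the stamp.

```bash
python3 -m handwheel '[[0.4,0.45,0,0,0,0,0.5],[0.6,0.75,0,0,0,0,0.5],[0.6,0.75,0,0,0,0,0.5],[0.6,0.75,0,0,0,0,0.5],[0.6,0.75,0,0,0,0,0.5]]' >/dev/null
python3 -m handwheel '[[0.6,0.7,0,0,0,0,0.5],[0.6,0.7,0,0,0,0,0.5],[0.6,0.7,0.2,0,0,0,0.5],[0.6,0.7,0.2,0,0,0,0.5],[0.6,0.7,0.2,0,0,0,0.5]]' >/dev/null
python3 -m handwheel '[[0.6,0.7,0.4,0,0,0,0.5],[0.6,0.7,0.4,0,0,0,0.5],[0.6,0.75,0.3,0,0,0,0.5],[0.4,0.45,0.1,0,0,0,0.5],[0,0,0,0,0,0,0.5]]' >/dev/null
python3 -m handwheel '[[0,0,0,0,0,0,0.5],[0,0,0,0,0,0,0.5]]' >/dev/null
python3 go.py 0.611 0.2205 0.10
python3 - <<'E'
from h import *
c=arm.read_camera("wrist");cv2.imwrite("pics/w3.png",c["frame"][...,::-1])
E
```

```text
t 11.78 [0.6087 0.2224 0.098 ] yawY 39.18 z [-0.003 -0.001 -1.   ] F [0.4 0.3 0.4] w 0.0456 g 0.0
units [-0.07  0.01 -0.05]
```

View pics/w3.png

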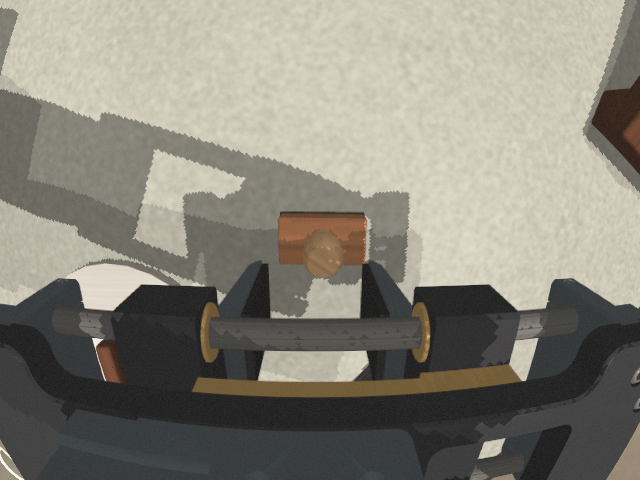

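Wrist picture: knob centred near (323,253), base x 278–366, y 212–264, squared up with the tool.

```bash
python3 - <<'E'
from h import *
c=arm.read_camera("wrist");o=arm.get_obs();p=np.array(o["eef_pos"]);R=np.array(o["tool_rot"])
for u,v,z in((323,253,.062),(278,213,.022),(366,213,.022)): P=wray(c,u,v,z);print(P.round(4),((R.T@(P-p))*1000).round(1))
E
python3 go.py 0.611 0.221 0.023
```

```text
[0.6094 0.2289 0.062 ] [ 5.4  4.6 37.1]
[0.574  0.2224 0.022 ] [ 22.7 -26.9  77.2]
[0.6228 0.2624 0.022 ] [22.9 36.2 77.1]
t 11.88 [0.6093 0.2218 0.0991] yawY 39.10 z [-0.001 -0.001 -1.   ] F [-0.3  0.4 -0.5] w 0.0451 g 0.0
units [-0.04  0.02  1.9 ]
```

```bash
python3 -m handwheel '[[0.1,0.1,0.3,0,0,0,0.5],[0,0,0.4,0,0,0,0.5],[0,0,0.4,0,0,0,0.5],[0,0,0.4,0,0,0,0.5],[0,0,0.3,0,0,0,0.5]]' >/dev/null
python3 -m handwheel '[[0,0,0.2,0,0,0,0.5],[0,0,0,0,0,0,0.5],[0,0,0,0,0,0,0],[0,0,0,0,0,0,0],[0,0,0,0,0,0,0]]' 15
python3 -m handwheel '[[0,0,0,0,0,0,0],[0,0,0,0,0,0,0],[0,0,0,0,0,0,0]]' 15
python3 go.py 0.445 -0.223 0.15
```

```text
t: 12.72
eef_pos: [0.611, 0.2291, 0.0204]
tool_rot: [[-0.632, 0.775, 0.002], [0.775, 0.632, 0.001], [-0.001, 0.002, -1.0]]
contact_force: [0.4, -0.8, -0.0]
gripper_width: 0.0287
grasp_force: 0.0
t: 12.97
eef_pos: [0.6108, 0.2291, 0.0204]
tool_rot: [[-0.632, 0.775, 0.002], [0.775, 0.632, 0.001], [-0.001, 0.002, -1.0]]
contact_force: [-0.1, -0.4, 4.7]
gripper_width: 0.0256
grasp_force: 15.0
t 12.97 [0.6108 0.2291 0.0204] yawY 39.18 z [ 0.002  0.001 -1.   ] F [-0.1 -0.4  4.7] w 0.0256 g 15.0
units [ -6.14 -10.35  -3.26]
```

```bash
python3 -m handwheel '[[0,0,-0.2,0,0,0,0],[0,0,-0.6,0,0,0,0],[0,0,-0.8,0,0,0,0],[0,0,-0.8,0,0,0,0],[0,0,-0.8,0,0,0,0]]' 
python3 -m handwheel '[[-0.1,-0.3,-0.4,0,0,0,0],[-0.4,-0.6,0,0,0,0,0],[-0.4,-0.7,0,0,0,0,0],[-0.4,-0.7,0,0,0,0,0],[-0.4,-0.7,0,0,0,0,0]]' >/dev/null
python3 -m handwheel '[[-0.4,-0.7,0,0,0,0,0],[-0.4,-0.7,0,0,0,0,0],[-0.4,-0.7,0,0,0,0,0],[-0.4,-0.7,0,0,0,0,0],[-0.4,-0.7,0,0,0,0,0]]' >/dev/null
python3 -m handwheel '[[-0.4,-0.7,0,0,0,0,0],[-0.4,-0.7,0,0,0,0,0],[-0.4,-0.7,0,0,0,0,0],[-0.4,-0.7,0,0,0,0,0],[-0.4,-0.7,0,0,0,0,0]]' >/dev/null
python3 -m handwheel '[[-0.3,-0.4,0,0,0,0,0],[-0.1,0,0,0,0,0,0],[0,0,0,0,0,0,0],[0,0,0,0,0,0,0]]' >/dev/null
python3 go.py 0.445 -0.223 0.0265
python3 - <<'E'
from h import *
c=arm.read_camera("scene");f=c["frame"];cv2.imwrite("pics/s3.png",cv2.resize(f[100:340,120:440][...,::-1],None,fx=2,fy=2))
E
```

```text
t: 13.38
eef_pos: [0.6096, 0.2287, 0.1486]
tool_rot: [[-0.632, 0.775, -0.001], [0.775, 0.632, -0.0], [0.001, -0.001, -1.0]]
contact_force: [0.5, 0.3, -1.3]
gripper_width: 0.0253
grasp_force: 15.0
t 14.97 [ 0.4419 -0.2225  0.1633] yawY 39.15 z [-0.     0.001 -1.   ] F [-1.   0.2 -1.5] w 0.0251 g 15.0
units [-0.06  0.05  3.42]
```

View pics/s3.png

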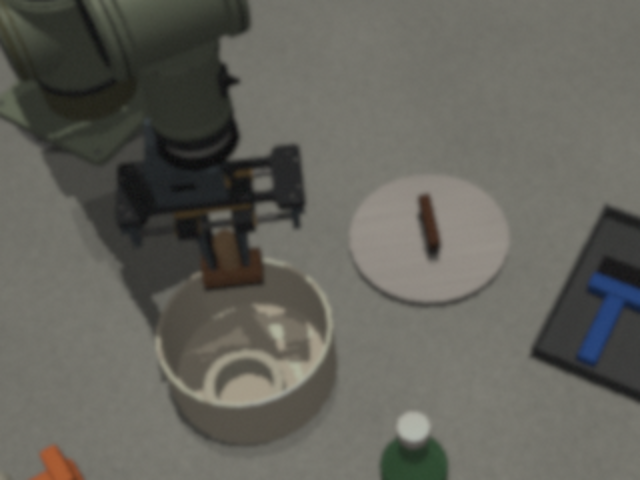

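The crop shows the roll flat in the tub at (243,385) and the stamp hanging upright at (232,265).

```bash
python3 -m handwheel '[[-0.06,0.05,0.4,0,0,0,0],[0,0,0.5,0,0,0,0],[0,0,0.5,0,0,0,0],[0,0,0.5,0,0,0,0],[0,0,0.5,0,0,0,0]]' >/dev/null
python3 -m handwheel '[[0,0,0.4,0,0,0,0],[0,0,0.3,0,0,0,0],[0,0,0.2,0,0,0,0],[0,0,0.05,0,0,0,0],[0,0,0,0,0,0,0]]' 
python3 -m handwheel '[[0,0,0.05,0,0,0,0],[0,0,0.02,0,0,0,0],[0,0,0,0,0,0,0]]'
```

```text
t: 15.85
eef_pos: [0.445, -0.2229, 0.0291]
tool_rot: [[-0.633, 0.775, -0.001], [0.775, 0.633, 0.001], [0.001, -0.0, -1.0]]
contact_force: [-0.1, -0.0, -0.8]
gripper_width: 0.0252
grasp_force: 15.0
t: 16.1
eef_pos: [0.4453, -0.2238, 0.027]
tool_rot: [[-0.632, 0.775, 0.001], [0.775, 0.632, -0.0], [-0.001, 0.001, -1.0]]
contact_force: [-0.2, -0.1, -1.0]
gripper_width: 0.0257
grasp_force: 15.0
```

```bash
python3 -m handwheel '[[0,0,0.03,0,0,0,0],[0,0,0,0,0,0,0],[0,0,0,0,0,0,0]]'
python3 -m handwheel '[[0,0,0,0,0,0,0.42],[0,0,0,0,0,0,0.42],[0,0,0,0,0,0,0.42],[0,0,-0.2,0,0,0,0.42],[0,0,-0.5,0,0,0,0.42]]'
python3 -m handwheel '[[0,0,-0.8,0,0,0,0.42],[0,0,-0.8,0,0,0,0.42],[0,0,-0.8,0,0,0,0.42],[0,0,-0.5,0,0,0,0.42],[0,0,0,0,0,0,0.42]]'
python3 go.py 0.548 0.0135 0.12
```

```text
t: 16.35
eef_pos: [0.4449, -0.2238, 0.0255]
tool_rot: [[-0.632, 0.775, 0.0], [0.775, 0.632, -0.0], [-0.0, 0.0, -1.0]]
contact_force: [-0.6, 0.3, -0.5]
gripper_width: 0.0256
grasp_force: 15.0
t: 16.77
eef_pos: [0.4432, -0.2228, 0.0521]
tool_rot: [[-0.632, 0.775, -0.005], [0.775, 0.632, 0.003], [0.005, -0.002, -1.0]]
contact_force: [0.1, -1.2, -0.2]
gripper_width: 0.0379
grasp_force: 0.0
t: 17.18
eef_pos: [0.4476, -0.2251, 0.1748]
tool_rot: [[-0.632, 0.775, 0.01], [0.775, 0.632, -0.005], [-0.01, 0.004, -1.0]]
contact_force: [0.6, -0.8, -1.0]
gripper_width: 0.0386
grasp_force: 0.0
t 17.18 [ 0.4476 -0.2251  0.1748] yawY 39.17 z [ 0.01  -0.005 -1.   ] F [ 0.6 -0.8 -1. ] w 0.0386 g 0.0
units [3.05 5.71 1.37]
```

```bash
python3 -m handwheel '[[0.3,0.5,0,0,0,0,0.42],[0.4,0.8,0,0,0,0,0.42],[0.4,0.8,0,0,0,0,0.42],[0.4,0.8,0.2,0,0,0,0.42],[0.4,0.8,0.3,0,0,0,0.42]]' >/dev/null
python3 -m handwheel '[[0.4,0.7,0.3,0,0,0,0.42],[0.4,0.7,0.3,0,0,0,0.42],[0.3,0.6,0.2,0,0,0,0.42],[0,0,0,0,0,0,0.42],[0,0,0,0,0,0,0.42]]' >/dev/null
python3 -m handwheel '[[0,0,0,0,0,0,0.42],[0,0,0,0,0,0,0.42]]' >/dev/null
python3 go.py 0.548 0.0135 0.12
python3 - <<'E'
from h import *
c=arm.read_camera("wrist");np.savez("w4.npz",**c)
s=arm.read_camera("side");Q=cloud(s).reshape(-1,3);a=arm.read_camera("scene")
q=Q[(np.hypot(*(Q[:,:2]-[.47,-.2545]).T)<.08)];k=q[q[:,2]>.05];print("side inside>50",len(k),k.mean(0).round(3),k[:,2].max())
im=np.vstack([np.hstack([cv2.resize(a["frame"][190:340,170:370],(400,300)),cv2.resize(s["frame"][240:360,230:390],(400,300))]),np.hstack([c["frame"][180:480,120:520],np.zeros((300,400,3),np.uint8)])])
cv2.imwrite("pics/m4.png",im[...,::-1])
E
```

```text
t 18.18 [0.5455 0.0124 0.1176] yawY 39.11 z [ 0. -0. -1.] F [-0.1 -0.8 -0.6] w 0.0385 g 0.0
units [-0.02  0.07 -0.06]
side inside>50 144 [ 0.446 -0.231  0.066] 0.07720479473477533
```

View pics/m4.png

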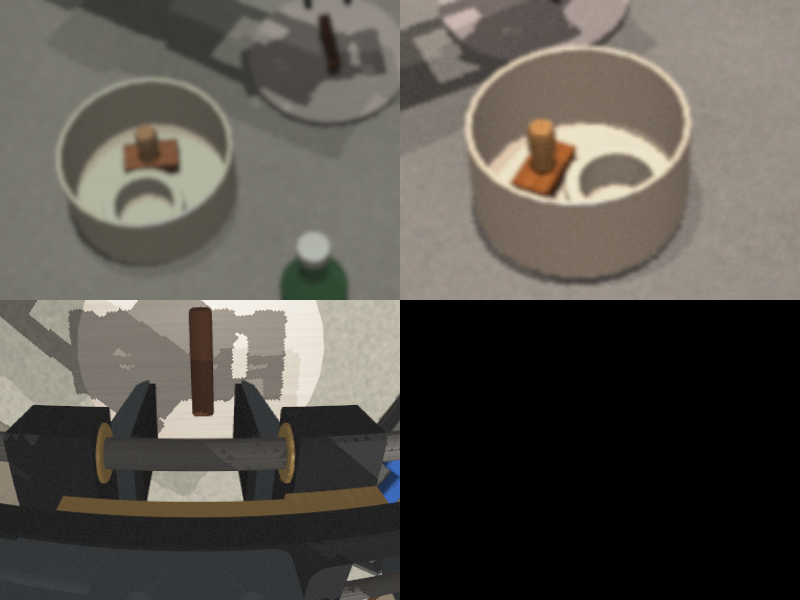

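The top panels show the stamp upright and the roll flat in the tub. The lower panel (wrist) shows the handle bar between the fingers, from (200,308) to (203,415), slightly turned.

Run:
```python
from h import *
c=dict(np.load("w4.npz"));o=arm.get_obs();p=np.array(o["eef_pos"]);R=np.array(o["tool_rot"])
T=[(R.T@(wray(c,u,v,.049)-p))*1000 for u,v in((309,188),(331,188),(313,295),(333,295))]
print(np.round(T,1)); m=np.mean(T,0); a=(T[0]+T[1]-T[2]-T[3])/2; print(m.round(1),"angle of bar from tool x",np.degrees(np.arctan2(a[1],a[0])))
# disc outline: bright/dark vs table by depth z
R_=cv2.Rodrigues(np.array(c["rvec"],float))[0];t=np.ravel(c["tvec"])
v,u=np.mgrid[0:480,0:640];d=np.stack([u-c["cx"],v-c["cy"]],-1);r=np.hypot(d[...,0],d[...,1])+1e-9;th=r/c["fx"]
z=c["range_z"];k=(np.dstack([d/r[...,None]*np.tan(th)[...,None]*z[...,None],z])-t)@R_
m=(k[...,2]>.008)&(k[...,2]<.02)&(v<300)&(z>0)
cs=max(cv2.findContours(m.astype(np.uint8),cv2.RETR_EXTERNAL,cv2.CHAIN_APPROX_NONE)[0],key=len)[:,0]
P=np.array([wray(c,a,b,.013) for a,b in cs if b<270]);A=np.c_[2*P[:,:2],np.ones(len(P))]
s=np.linalg.lstsq(A,(P[:,:2]**2).sum(1),rcond=None)[0];print("disc",s[:2],np.sqrt(s[2]+s[:2]@s[:2]))
```

```text
[[ 41.6  -4.6  68.8]
 [ 41.6  10.4  68.8]
 [-37.4  -1.8  68.8]
 [-37.4  13.   68.9]]
[ 2.1  4.3 68.8] angle of bar from tool x -1.959503905867719
disc [0.53851356 0.02774986] 0.09075292861311689
```

```bash
python3 -m handwheel '[[0.02,0.09,0.3,0,0,-0.3,0.42],[0,0,0.5,0,0,0,0.42],[0,0,0.5,0,0,0,0.42],[0,0,0.5,0,0,0,0.42],[0,0,0.4,0,0,0,0.42]]' >/dev/null
python3 -m handwheel '[[0,0,0.3,0,0,0,0.42],[0,0,0.2,0,0,0,0.42],[0,0,0,0,0,0,0.42],[0,0,0,0,0,0,0],[0,0,0,0,0,0,0]]' 10
python3 -m handwheel '[[0,0,0,0,0,0,0],[0,0,0,0,0,0,0],[0,0,0,0,0,0,0],[0,0,0,0,0,0,0]]' 40
python3 go.py 0.470 -0.2545 0.12
```

```text
t: 19.17
eef_pos: [0.5489, 0.0161, 0.0102]
tool_rot: [[-0.647, 0.762, 0.002], [0.762, 0.647, 0.0], [-0.001, 0.001, -1.0]]
contact_force: [-0.2, 0.5, 0.3]
gripper_width: 0.0279
grasp_force: 0.0
t: 19.5
eef_pos: [0.5487, 0.0162, 0.0102]
tool_rot: [[-0.648, 0.762, 0.002], [0.762, 0.648, -0.0], [-0.001, 0.001, -1.0]]
contact_force: [-0.0, -1.2, 5.4]
gripper_width: 0.0158
grasp_force: 40.0
t 19.50 [0.5487 0.0162 0.0102] yawY 40.37 z [ 0.002 -0.    -1.   ] F [-0.  -1.2  5.4] w 0.0158 g 40.0
units [-3.88 -5.88 -2.75]
```

```bash
python3 -m handwheel '[[0,0,-0.1,0,0,0,0],[0,0,-0.4,0,0,0,0],[0,0,-0.7,0,0,0,0],[0,0,-0.8,0,0,0,0],[0,0,-0.8,0,0,0,0]]' 
python3 -m handwheel '[[0,-0.1,-0.6,0,0,0,0],[-0.2,-0.3,-0.2,0,0,0,0],[-0.4,-0.6,0,0,0,0,0],[-0.4,-0.6,0,0,0,0,0],[-0.4,-0.6,0,0,0,0,0]]' >/dev/null
python3 -m handwheel '[[-0.4,-0.6,0,0,0,0,0],[-0.4,-0.6,0,0,0,0,0],[-0.4,-0.6,0,0,0,0,0],[-0.4,-0.6,0,0,0,0,0],[-0.4,-0.6,0,0,0,0,0]]' >/dev/null
python3 -m handwheel '[[-0.4,-0.6,0,0,0,0,0],[-0.1,-0.3,0,0,0,0,0],[0,0,0,0,0,0,0],[0,0,0,0,0,0,0],[0,0,0,0,0,0,0]]' >/dev/null
python3 go.py 0.470 -0.2545 0.12
cat > lid.py <<'E'
from h import *
p=np.array(arm.get_obs()["eef_pos"])
for n in("scene","side"):
    c=arm.read_camera(n);W=cloud(c);z0=p[2]-.0102+.013
    m=(np.hypot(W[...,0]-p[0],W[...,1]-p[1])<.13)&(abs(W[...,2]-z0)<.02)
    q=W[m];A=np.c_[q[:,:2]-p[:2],np.ones(len(q))];s=np.linalg.lstsq(A,q[:,2],rcond=None)[0]
    e=q[abs(A@s-q[:,2])<.005]; s=np.linalg.lstsq(np.c_[e[:,:2]-p[:2],np.ones(len(e))],e[:,2],rcond=None)[0]
    e=q[abs(A@s-q[:,2])<.004]
    mm=np.zeros(m.shape,np.uint8); mm[m]=abs(A@s-q[:,2])<.004
    (x,y),r=cv2.minEnclosingCircle(e[:,:2].astype(np.float32)*1000)
    # robust: hull circle fit
    h=cv2.convexHull(e[:,:2].astype(np.float32))[:,0];B=np.c_[2*h,np.ones(len(h))];k=np.linalg.lstsq(B,(h**2).sum(1),rcond=None)[0]
    print(n,"lid minc",round(x,1),round(y,1),round(r,1),"fit",k[:2].round(4),np.sqrt(k[2]+k[:2]@k[:2]).round(4),"slope",s[:2].round(3),"z at tcp",s[2].round(4),"expect",z0.round(4))
E
python3 lid.py
```

```text
t: 19.92
eef_pos: [0.5467, 0.0164, 0.1213]
tool_rot: [[-0.648, 0.762, -0.004], [0.762, 0.648, 0.0], [0.003, -0.003, -1.0]]
contact_force: [0.4, 1.0, -4.0]
gripper_width: 0.0157
grasp_force: 40.0
t 21.17 [ 0.4632 -0.2594  0.1529] yawY 40.39 z [-0.001  0.002 -1.   ] F [-0.1  0.4 -4.2] w 0.0158 g 40.0
units [-0.02  0.21  0.82]
scene lid minc 461.7 -260.1 103.0 fit [ 0.462  -0.2599] 0.1017 slope [-0.003  0.003] z at tcp 0.1561 expect 0.1557
side lid minc 466.7 -260.3 104.6 fit [ 0.4651 -0.2599] 0.1022 slope [-0.001  0.003] z at tcp 0.1559 expect 0.1557
```

```bash
python3 -m handwheel '[[0,0.1,0,0,0,0,0],[0,0.1,0.2,0,0,0,0],[0,0,0.4,0,0,0,0],[0,0,0.3,0,0,0,0],[0,0,0.2,0,0,0,0]]' >/dev/null
python3 -m handwheel '[[0,0,0,0,0,0,0],[0,0,0,0,0,0,0],[0,0,0,0,0,0,0]]' >/dev/null
python3 go.py 0.4695 -0.254 0.0972
python3 lid.py
```

```text
t 21.93 [ 0.47   -0.2556  0.1098] yawY 40.39 z [ 0.001 -0.001 -1.   ] F [-0.4  0.2 -2.9] w 0.0157 g 40.0
units [0.04 0.02 0.32]
scene lid minc 469.2 -255.2 103.2 fit [ 0.4686 -0.2562] 0.1018 slope [-0.002  0.002] z at tcp 0.113 expect 0.1126
side lid minc 471.9 -257.1 103.3 fit [ 0.4719 -0.2568] 0.102 slope [0.002 0.003] z at tcp 0.1129 expect 0.1126
```

```bash
python3 -m handwheel '[[0.04,0.02,0,0,0,0,0],[0,0,0.05,0,0,0,0],[0,0,0.05,0,0,0,0],[0,0,0.05,0,0,0,0],[0,0,0,0,0,0,0]]'
python3 -m handwheel '[[0,0,0.04,0,0,0,0],[0,0,0.04,0,0,0,0],[0,0,0.04,0,0,0,0],[0,0,0,0,0,0,0],[0,0,0,0,0,0,0]]'
python3 -m handwheel '[[0,0,0.02,0,0,0,0],[0,0,0.02,0,0,0,0],[0,0,0,0,0,0,0],[0,0,0,0,0,0,0]]'
```

```text
t: 22.45
eef_pos: [0.4686, -0.2536, 0.1028]
tool_rot: [[-0.648, 0.762, -0.001], [0.762, 0.648, 0.001], [0.001, -0.0, -1.0]]
contact_force: [1.7, 0.6, -3.9]
gripper_width: 0.0157
grasp_force: 40.0
t: 22.87
eef_pos: [0.4689, -0.2537, 0.0983]
tool_rot: [[-0.648, 0.762, -0.0], [0.762, 0.648, 0.0], [0.0, -0.0, -1.0]]
contact_force: [0.3, -0.2, -3.4]
gripper_width: 0.0158
grasp_force: 40.0
t: 23.2
eef_pos: [0.4691, -0.2538, 0.0973]
tool_rot: [[-0.648, 0.762, 0.001], [0.762, 0.648, -0.0], [-0.001, 0.0, -1.0]]
contact_force: [-0.3, 0.3, -0.5]
gripper_width: 0.0157
grasp_force: 40.0
```

```bash
python3 -m handwheel '[[0,0,0.02,0,0,0,0],[0,0,0.01,0,0,0,0],[0,0,0,0,0,0,0],[0,0,0,0,0,0,0]]'
python3 lid.py
```

```text
t: 23.53
eef_pos: [0.4691, -0.2538, 0.0973]
tool_rot: [[-0.648, 0.762, 0.001], [0.762, 0.648, -0.001], [-0.001, 0.0, -1.0]]
contact_force: [-3.5, 1.5, 6.6]
gripper_width: 0.0158
grasp_force: 40.0
scene lid minc 468.8 -253.9 103.0 fit [ 0.4681 -0.2545] 0.1015 slope [-0.001  0.   ] z at tcp 0.1003 expect 0.1001
side lid minc 471.4 -255.9 103.1 fit [ 0.4707 -0.2554] 0.1017 slope [0.    0.002] z at tcp 0.1001 expect 0.1001
```

```bash
python3 -m handwheel '[[0,0,-0.01,0,0,0,0.4],[0,0,0,0,0,0,0.4],[0,0,0,0,0,0,0.4],[0,0,0,0,0,0,0.4]]' 5
python3 -m handwheel '[[0,0,-0.2,0,0,0,0.4],[0,0,-0.4,0,0,0,0.4],[0,0,-0.6,0,0,0,0.4],[0,0,-0.8,0,0,0,0.4],[0,0,-0.8,0,0,0,0.4]]'
python3 -m handwheel '[[0.7,0.1,-0.2,0,0,0,0.4],[0.8,0.1,0,0,0,0,0.4],[0.8,0.1,0,0,0,0,0.4],[0.8,0.1,0,0,0,0,0.4],[0.4,0,0,0,0,0,0.4]]' >/dev/null
python3 -m handwheel '[[0,0,0,0,0,0,0.4],[0,0,0,0,0,0,0.4],[0,0,0,0,0,0,0.4]]' >/dev/null
python3 - <<'E'
from h import *
a=arm.read_camera("scene");s=arm.read_camera("side")
cv2.imwrite("pics/f.png",np.hstack([cv2.resize(a["frame"],(400,300)),cv2.resize(s["frame"],(400,300))])[...,::-1])
for n,c in(("scene",a),("side",s)):
    W=cloud(c).reshape(-1,3);q=W[(np.hypot(*(W[:,:2]-[.47,-.2545]).T)<.1)&(abs(W[:,2]-.1)<.008)]
    print(n,np.linalg.lstsq(np.c_[q[:,:2]-[.47,-.2545],np.ones(len(q))],q[:,2],rcond=None)[0].round(4),len(q))
E
python3 go.py
```

```text
t: 23.97
eef_pos: [0.4691, -0.2538, 0.0961]
tool_rot: [[-0.648, 0.762, 0.0], [0.762, 0.648, -0.0], [-0.0, 0.0, -1.0]]
contact_force: [0.3, -0.4, -1.5]
gripper_width: 0.0362
grasp_force: 0.0
t: 24.38
eef_pos: [0.4685, -0.2535, 0.2094]
tool_rot: [[-0.648, 0.762, -0.001], [0.762, 0.648, 0.001], [0.001, -0.0, -1.0]]
contact_force: [1.0, -0.4, -0.2]
gripper_width: 0.0366
grasp_force: 0.0
scene [-0.0008  0.0005  0.1004] 5266
side [0.0009 0.001  0.1002] 4468
t 25.15 [ 0.3913 -0.1376  0.2162] yawY 40.33 z [ 0.001 -0.    -1.   ] F [ 0.3  0.1 -0.3] w 0.0365 g 0.0
```

View pics/f.png

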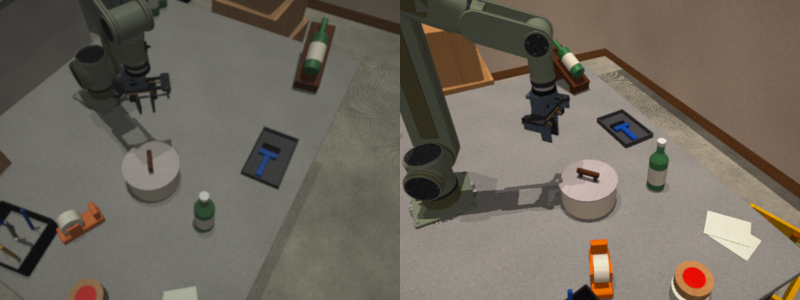

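The lid sits level on the tub (left panel (150,172), right panel (588,188)), with its top at 0.100 m, and the bottle, tray and dispenser are where they were.

```bash
python3 -c "
from station import arm
print(arm.job_done())"
```

```text
the job is handed in; nothing more can be done
None
```

The stamp and roll are in the tub, the lid is seated level on the rim, the bystanders look undisturbed, and the job was handed in at about 25 s of robot time.

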